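Load a sensor housing into the guarded test bay through its check flap

TASK

Set the blue-banded sensor housing in the open lane in front of the orange flap, lying lengthwise, let go of it, and with the yellow pusher push it through the flap until the flap has fallen shut behind it. Draw the pusher out and lay it back flat, wholly on its blue mat, then press the green test button fully down and let it go. Never press the button while the flap is open, and leave the orange-banded housing and the other things on the bench where they are.

Things in the scene. Friction and masses are not known exactly. Their poses are not given: they have to be found in the camera images.
- station: Fixed test station on a 560 x 100 x 4 mm aluminium plate. Origin: on the table surface, on the lane's centre line, in the plane of the shut flap; +x is the push direction (lane to bay), z up. The open lane runs from x = -335 to 0 mm, 68 mm wide between guide rails 12 mm high above the table; the plate is its floor. Gate posts at x = 0 are 90 mm high, with a crossbar 81 to 91 mm above the table.
- bay (a point): Centre of the bay floor (top of the plate), 117 mm past the gate. The bay runs from x = 15 to 219 mm of the station, 68 mm wide, with clear sides, a closed end and a wire grille on top 90 mm above the table: things enter only through the flap.
- flap (a joint): Orange flap 64 mm wide, hinged along its top edge 74 mm above the table. 0 rad = hanging shut; grows to 1.4 as it swings into the bay; cannot swing outward. Falls shut by its own weight (90 g). Its edge hangs 28 mm above the table: the pusher's bar fits beneath it, the 54 mm high housing must lift it. It rides on the housing and drops when the housing's rear is about 44 mm past the gate.
- flap_edge (a point): Middle of the flap's lower edge, 46 mm below its hinge.
- housing: The sensor housing to load: white tube 44 mm in diameter with two blue bands, lying between two black square end caps 54 x 54 mm; 120 mm long overall, about 0.32 kg (varies). Origin: centre of its underside; x along its length, z up; tube axis 27 mm above the origin. The ends are alike. It can be gripped across the middle of the tube.
- other_housing: A housing of the same shape with orange bands; not to be moved. Origin and axes as for the other.
- pusher: Push tool: yellow bar 165 mm long, 20 mm wide, 16 mm high, with an upright wooden grip 28 mm (along x) by 26 mm (along y) rising from the bar to 82 mm above its underside. Origin: underside of the bar, straight below the centre of the grip; x points along the bar to its tip (115 mm ahead; the tail end is 50 mm behind), z up. About 0.13 kg.
- pusher_tip (a point): Front end of the pusher's bar, at its underside.
- pusher_tail (a point): Rear end of the pusher's bar, at its underside.
- mat: Blue mat fixed to the table, 230 x 90 x 3 mm, on which the pusher lies and to which it returns. Origin: centre of its underside; x along its length, z up.
- test_button (a joint): Green spring push button, diameter 36 mm, in a black housing. 0 = up, 0.006 m = fully down (about 5 N); springs back.
- test_button_top (a point): Centre of the button's top face.
- meter: Orange multimeter lying on the table, 190 x 90 x 47 mm; leave alone. Origin: centre of its underside.
- screwdriver: Yellow-handled screwdriver lying on the table between the housings and the station; leave alone.
- wrench: Steel wrench lying on the table; leave alone.
- torch: Yellow torch lying on its feet, 175 mm long; leave alone.
- jar: Grey jar with black cap, 76 mm in diameter, 130 mm high; leave alone.
- pcb: Green circuit board, 100 x 50 x 8 mm, flat on the table; leave alone.
Not all that is in view belongs to the job. What is shaped like the part that bears test_button but brown or purple is not meant.

How it is judged:
By the outcome, as a careful person would: the job done as asked, in the order asked, and still so for the second after the job is handed in, with the robot touching nothing.
It also fails if it takes over 67 s, if anything falls off the work surface, if the arm or the gripper's body presses on something with over 40 N, if the wrist force passes 120 N, or if a joint passes its speed limit or range.

ROBOT

A 6-joint arm with a two-finger parallel gripper is mounted at the origin on the work surface. World frame = base frame: x ahead of the robot, y to its left, z up, the work surface at z = 0. Lengths are in m, angles in rad, forces in N, time in s.
With the tool pointing down it reaches from about 0.3 to 0.775 m from the base axis. Payload 14.6 kg.
Tool frame: the origin (TCP) lies at the very end of the fingers, on their centre line; the grasp point (between the pads) lies 19 mm behind it; z points along the fingers, y is the line along which they close (so a half turn about z gives the same grasp; the last joint's range is limited). The gripper opens to 94 mm and grips with 3 to 60 N. Pads are 16 mm wide; open, the fingers measure 119 mm over their backs; the gripper's body (75 mm by 177 mm) begins 78 mm behind the grasp point.
Start: joints at [-1.391, 0.3, 1.521, -0, 1.321, -0.067], TCP at [0.134, -0.533, 0.205] pointing down, gripper open.
Joint ranges: [-3.03, 3.03], [-0.79, 2.21], [0.23, 2.52], [-1.04, 4.18], [0, 3.07], [-2.55, 2.55]. Speed limits (rad/s): [2.22, 2.22, 2.57, 3.14, 3.14, 3.14].

INTERFACE

Orientations are given as [roll, pitch, yaw] about the fixed x, y, z axes, in that order (R = Rz(yaw) Ry(pitch) Rx(roll)).
In Python, from station import ctrl gives the robot as it stands.
- The arm moves only by the shell command python3 -m pendant 'ROWS' [OPENING] [FORCE]. ROWS is JSON, a list of rows, each a list of 2 entries, a list of its own where there are three numbers: the shift along the world's x, y, z in cm, then the turn about the world's z in rad. A call has 1 to 20 rows; each row shifts and turns the commanded pose from where the row before left it; what a row does not reach is not made up. A row lasts 1/12 s, in which the tool goes at most 41.7 mm and 7.16 degrees, less where a joint would pass 70% of its speed; a pose out of reach is approached as far as the arm can. A call is refused whole if a number of a shift passes 4.17 or a number of a turn 0.125, either way. A call with a gripper value outside its range is refused whole. OPENING is the opening, from 0 (shut) to 1 (fully open), set as the call begins (- or left out, the last holds). The fingers move at their own pace and stop on an object; FORCE is the grip in N (left out, the last holds). Time passes only in rows, so rows that do not move let the fingers close. It gives the time, the measured TCP pose, the force, the opening and the grip force at its end, in the units of the state.
- ctrl.get_obs(): the state, without advancing time (a new reading comes with each control period).
- ctrl.camera(name): name is "scene" or "top" or "wrist"; returns a dict with "color" (400x640x3 uint8, red, green, blue), "intrinsics" (3x3 intrinsics, pixels), "camera_from_world" (4x4, takes a point from world to camera coordinates). Camera axes: x right, y down, z forward; pixel columns grow to the right and rows downward; lengths in m; the calibration is good to about 2 mm. The wrist camera is an equidistant fisheye: a pixel r from the principal point sees the ray r / f radians off the axis. A picture is of the moment at which its call begins. There is no depth.
- ctrl.hand_in(): hands the job in; it is judged then, once.
The state is a dict: "time_s": time; "qpos": joint angles; "joint_vel": joint speeds; "tau": joint torques, N m; "ee_pos": TCP position; "eef_rot": TCP orientation; "force": force on the tool from outside, world axes, zero at the start; "moment": the same for the moment, N m; "grip_width": finger opening in m; "grip_force": force on a finger pad.
Only numpy, scipy, OpenCV 4.12 (cv2) and the standard library are available. Lean on these libraries where they do the work, as an engineer would, in place of code of your own. Each camera call takes 0.05 s, during which the arm holds its last target. There are 200 camera calls.

## Working session

There is one attempt and no reset: what is moved stays moved. The work goes in short steps, Python scripts to look and compute and a shell command to move; the robot and the scene stay as the last step left them, time stands still between calls to the robot, and variables do not carry over. Pictures are saved under pics/ and viewed, at most 15 in all, crops included, and the job is handed in when it is done.

```bash
mkdir -p pics; ls; python3 - <<'E'
from station import ctrl
import cv2
for n in("scene","top"):
    c=ctrl.camera(n);cv2.imwrite(f"pics/{n}0.png",c["color"][:,:,::-1]);print(n,c["intrinsics"].tolist(),c["camera_from_world"].round(3).tolist())
o=ctrl.get_obs();print(o)
E
```

```text
pics
scene [[458.0466759241743, 0.0, 319.436722737291], [0.0, 458.0466759241743, 199.60505438904335], [0.0, 0.0, 1.0]] [[0.63, 0.776, 0.012, -0.318], [0.598, -0.476, -0.645, -0.233], [-0.495, 0.414, -0.764, 1.63], [0.0, 0.0, 0.0, 1.0]]
top [[451.84225650720936, 0.0, 313.4655901385309], [0.0, 451.84225650720936, 199.82882700283918], [0.0, 0.0, 1.0]] [[0.023, -0.999, -0.022, 0.021], [-0.989, -0.02, -0.144, 0.482], [0.144, 0.025, -0.989, 1.334], [0.0, 0.0, 0.0, 1.0]]
{'time_s': 0.1, 'qpos': array([-1.39058863e+00,  3.00454813e-01,  1.52153619e+00,  1.97928304e-05,
        1.32066244e+00, -6.66101579e-02]), 'joint_vel': array([ 0.00029246,  0.00054672, -0.00118505,  0.00047841,  0.00038945,
        0.00074677]), 'tau': array([ 2.07004960e-03, -5.32642722e+01, -3.53283191e+01,  7.09267915e-02,
        2.35034258e-02, -7.09016649e-05]), 'ee_pos': array([ 0.13433055, -0.53310267,  0.20491424]), 'eef_rot': array([-3.14053548e+00, -8.97368593e-05,  2.46812897e-01]), 'force': array([ 0.0222741 , -1.17482481,  0.1296837 ]), 'moment': array([ 0.02571033, -0.02845269, -0.0075233 ]), 'grip_force': 0.0, 'grip_width': 0.09401807234671487}
```

View pics/scene0.png

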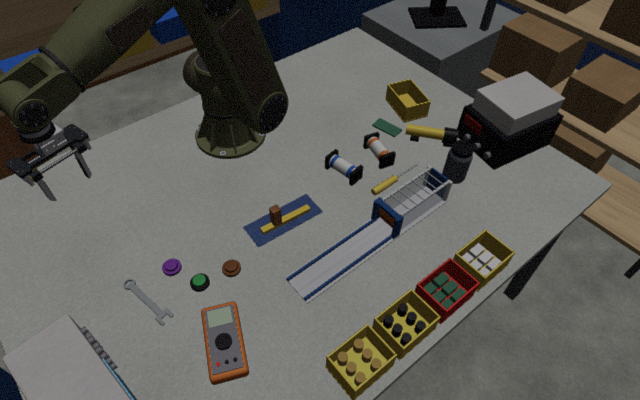

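View pics/top0.png

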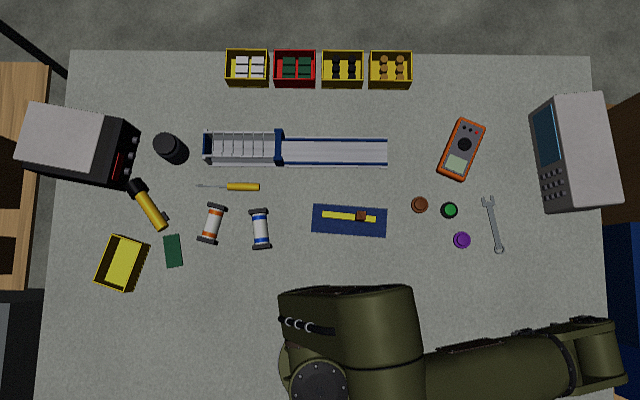

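Scene: the blue-banded housing is at (344,166), pusher on mat at (284,218), flap at (387,215), and green button at (200,282). Top: housing (261,229), lane (280–387,152) with the gate at (279,147), pusher (350,217), and button (449,210).

```bash
cat > h.py <<'E'
import cv2,numpy as np
from station import ctrl
def ray(c,px):
    K=c["intrinsics"];T=np.array(c["camera_from_world"]);R=T[:3,:3];o=-R.T@T[:3,3]
    d=R.T@np.array([(px[0]-K[0][2])/K[0][0],(px[1]-K[1][2])/K[1][1],1]);return o,d
def onz(c,px,z):
    o,d=ray(c,px);return (o+d*(z-o[2])/d[2])
def proj(c,p):
    T=np.array(c["camera_from_world"]);q=T[:3,:3]@np.array(p)+T[:3,3];return (np.array(c["intrinsics"])@q/q[2])[:2]
def mask(img,lo,hi,box):
    h=cv2.cvtColor(img,cv2.COLOR_RGB2HSV);m=cv2.inRange(h,lo,hi);k=np.zeros_like(m);x0,y0,x1,y1=box;k[y0:y1,x0:x1]=m[y0:y1,x0:x1];return k
def blobs(m,amin=8):
    cs,_=cv2.findContours(m,cv2.RETR_EXTERNAL,cv2.CHAIN_APPROX_NONE)
    return sorted([c for c in cs if cv2.contourArea(c)>amin],key=cv2.contourArea)[::-1]
E
python3 - <<'E'
from h import *
c=ctrl.camera("top");I=c["color"]
def rep(n,lo,hi,box,z,k=3,amin=8):
    for b in blobs(mask(I,lo,hi,box),amin)[:k]:
        r=cv2.minAreaRect(b);P=np.array([onz(c,p,z)[:2] for p in cv2.boxPoints(r)])
        e=[P[1]-P[0],P[2]-P[1]];l=[np.linalg.norm(x) for x in e];L=e[int(l[1]>l[0])]
        print(n,np.round(r[0],1),"ctr",P.mean(0).round(4),"size",np.round(l,3),"yaw",round(np.arctan2(L[1],L[0])%np.pi,3))
B=(100,120,60)
rep("mat",(100,80,20),(125,255,255),(300,195,395,245),.003)
rep("bar",(20,120,90),(35,255,255),(300,195,395,245),.019)
rep("wood",(3,60,20),(17,255,255),(300,195,395,245),.085)
rep("hbands",(100,120,60),(125,255,255),(240,200,280,255),.047)
rep("hblack",(0,0,0),(179,255,45),(243,200,280,255),.054)
rep("btn",(45,80,30),(85,255,255),(430,195,465,225),.03)
rep("rails",(100,80,30),(125,255,255),(195,120,400,175),.012,4)
rep("white",(0,0,70),(179,70,255),(284,138,388,168),.004,4)
c2=ctrl.camera("scene")
b=blobs(mask(c2["color"],(45,80,30),(85,255,255),(185,265,215,297)))[0];print(cv2.minAreaRect(b)[0],[onz(c2,cv2.minAreaRect(b)[0],z).round(4) for z in(.02,.03,.04)])
S=cv2.resize(np.vstack([I[110:250,190:400]]),None,fx=3.8,fy=3.8,interpolation=2)[:,:,::-1]
cv2.imwrite("pics/top1.png",S)
E
```

```text
mat [348.9 220.1] ctr [ 0.4253 -0.0774] size [0.088 0.23 ] yaw 1.51
bar [338. 215.] ctr [ 0.4381 -0.0435] size [0.021 0.099] yaw 1.491
bar [369.8 218.3] ctr [ 0.43   -0.1403] size [0.02  0.033] yaw 1.448
wood [360. 216.] ctr [ 0.4292 -0.1053] size [0.029 0.029] yaw 0.007
hbands [260.5 239.8] ctr [0.3562 0.1863] size [0.039 0.011] yaw 1.703
hbands [257.9 217.2] ctr [0.4235 0.1966] size [0.038 0.011] yaw 1.772
hblack [261.7 247.3] ctr [0.3338 0.1807] size [0.057 0.011] yaw 1.757
hblack [261.5 211. ] ctr [0.4416 0.1857] size [0.033 0.018] yaw 1.591
btn [449.8 209.3] ctr [ 0.4614 -0.3792] size [0.033 0.033] yaw 0.777
rails [330.  144.5] ctr [ 0.6609 -0.0149] size [0.359 0.1  ] yaw 1.587
rails [335.5 163.2] ctr [ 0.601  -0.0331] size [0.008 0.321] yaw 1.578
rails [203. 143.] ctr [0.6588 0.3853] size [0.006 0.065] yaw 0.058
white [335.5 151.5] ctr [ 0.6406 -0.0327] size [0.325 0.068] yaw 1.588
white [335.5 165.5] ctr [ 0.5955 -0.0334] size [0.322 0.01 ] yaw 1.589
(198.5, 280.0) [array([ 0.4653, -0.3846,  0.02  ]), array([ 0.4716, -0.3861,  0.03  ]), array([ 0.4779, -0.3875,  0.04  ])]
```

View pics/top1.png

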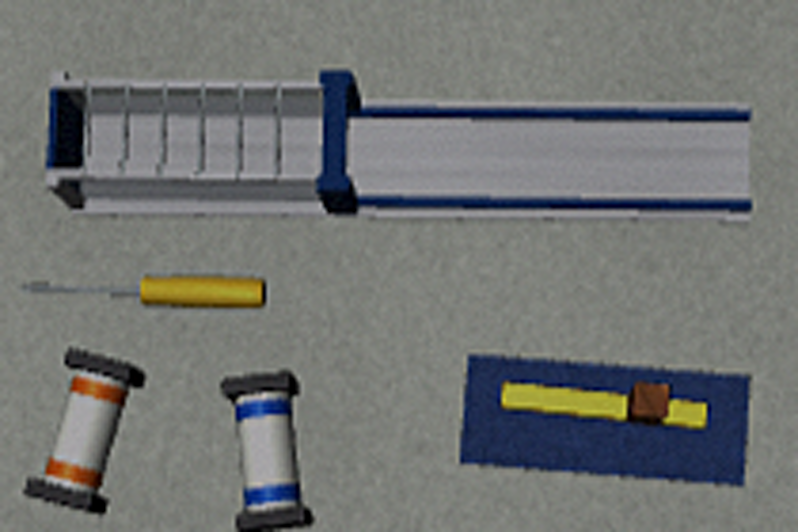

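The crop shows the lane to the right of the gate (gate bar at crop (335,140)), so the push direction is +y. The pusher's tip already points to +y. I'll move above the housing now.

```bash
python3 -m pendant '[[[2.5,3.2,0],0],[[2.5,3.2,0],0],[[2.5,3.2,0],0],[[2.5,3.2,0],0],[[2.5,3.2,0],0],[[2.5,3.2,0],0],[[2.5,3.2,0],0],[[2.5,3.2,0],0],[[0.4,3.9,0],-0.01],[[0.4,3.9,0],-0.01],[[0.4,3.9,0],-0.01],[[0.4,3.9,0],-0.01],[[0.4,3.9,0],-0.01],[[0.4,3.9,0],-0.01],[[0.4,3.9,0],-0.01],[[0.4,3.9,0],-0.01],[[0.4,3.9,0],-0.01],[[0.4,3.9,0],-0.01],[[0.4,3.9,0],-0.01],[[0.4,3.9,0],-0.01]]' 1 40
python3 - <<'E'
from h import *
w=ctrl.camera("wrist");cv2.imwrite("pics/w1.png",w["color"][:,:,::-1]);print(np.array(w["intrinsics"]).round(1).tolist(),np.array(w["camera_from_world"]).round(3).tolist(),ctrl.get_obs()["ee_pos"])
c=ctrl.camera("top")
print("gate bar top",onz(c,(277.5,144),.091), "cam",ray(c,(0,0))[0])
for p in((387.5,140.5),(387.5,162.8),(290,139),(290,162.5)):print(p,onz(c,p,.012))
s=ctrl.camera("scene")
S=cv2.resize(s["color"][150:310,270:470],None,fx=3.75,fy=3.75,interpolation=2)[:,:,::-1];cv2.imwrite("pics/s1.png",S)
E
```

```text
time_s: 1.87
ee_pos: [0.382, 0.1928, 0.2055]
eef_rot: [-3.142, -0.0, 0.127]
force: [1.0, -0.4, 0.6]
grip_width: 0.094
grip_force: 0.0
[[309.7, 0.0, 318.2], [0.0, 309.7, 201.7], [0.0, 0.0, 1.0]] [[0.126, -0.992, 0.001, 0.143], [-0.966, -0.123, 0.226, 0.369], [-0.224, -0.029, -0.974, 0.481], [0.0, 0.0, 0.0, 1.0]] [0.38216642 0.1975464  0.20540347]
gate bar top [0.63797294 0.14086899 0.091     ] cam [ 0.28459652 -0.00214607  1.38941847]
(387.5, 140.5) [ 0.67665562 -0.19497773  0.012     ]
(387.5, 162.8) [ 0.60526035 -0.19494747  0.012     ]
(290, 139) [0.67633167 0.11072389 0.012     ]
(290, 162.5) [0.60072828 0.10841029 0.012     ]
```

View pics/w1.png

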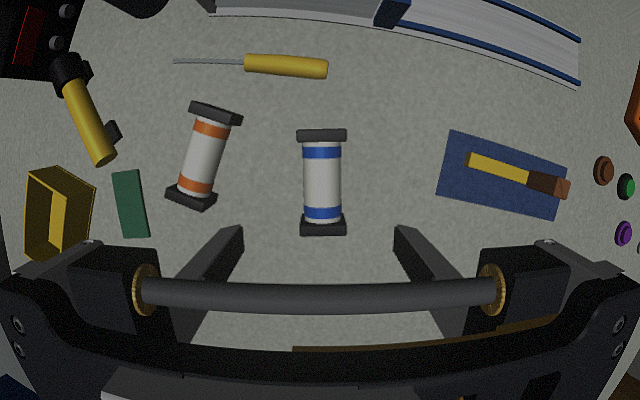

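View pics/s1.png

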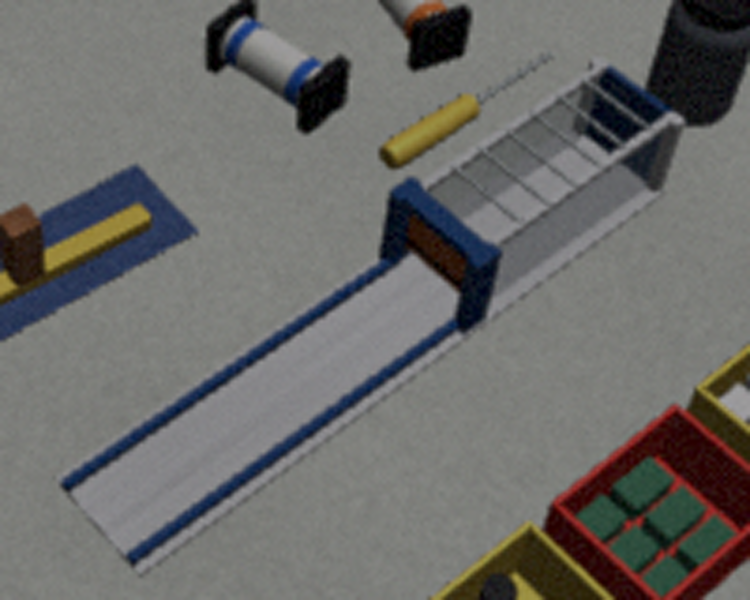

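Wrist view: blue housing spans (322,130)–(323,232), aligned with the tool. The orange housing is well clear at (203,155), and the flap is shut in the scene crop at (437,250). I'll measure with wrist rays.

```bash
cat >> h.py <<'E'
def wonz(c,px,z):
    K=c["intrinsics"];T=np.array(c["camera_from_world"]);R=T[:3,:3];o=-R.T@T[:3,3]
    v=np.array([px[0]-K[0][2],px[1]-K[1][2]]);r=np.linalg.norm(v)+1e-9;t=r/K[0][0]
    d=R.T@np.array([*(v/r*np.sin(t)),np.cos(t)]);return o+d*(z-o[2])/d[2]
E
python3 - <<'E'
from h import *
w=ctrl.camera("wrist");I=w["color"];print(ctrl.get_obs()["ee_pos"])
def ctr(b):
    M=cv2.moments(b);return M["m10"]/M["m00"],M["m01"]/M["m00"]
B=blobs(mask(I,(100,120,60),(125,255,255),(290,120,355,240)))[:2]
P=[wonz(w,ctr(b),.046) for b in B];print(P,"mid",(P[0]+P[1])/2); d=P[0]-P[1];print("sep",np.linalg.norm(d),"yaw",np.arctan2(d[1],d[0]))
for a,b in(((297,130),(347,130)),((300,235),(346,235))):
    print("cap",wonz(w,a,.054),wonz(w,b,.054))
m=blobs(mask(I,(100,80,20),(125,255,255),(425,120,585,230)))[0];print("mat",[wonz(w,p,.003)[:2].round(4) for p in cv2.boxPoints(cv2.minAreaRect(m))])
t=ctrl.camera("top")
for p in((468,152),(464,164),(529,171),(525,186)):print("bar",wonz(w,p,.019).round(4))
for p in((580,38),(578,84),(408,3),(395,27)):print("rail",wonz(w,p,.012).round(4))
E
```

```text
[0.38199547 0.19115877 0.20508311]
[array([0.42405432, 0.19570343, 0.046     ]), array([0.35669728, 0.18547926, 0.046     ])] mid [0.3903758  0.19059135 0.046     ]
sep 0.06812859030393904 yaw 0.15064079611949102
cap [0.44472254 0.22343198 0.054     ] [0.45171628 0.17089492 0.054     ]
cap [0.32935684 0.20638684 0.054     ] [0.33604518 0.15480123 0.054     ]
mat [array([0.3883, 0.0382]), array([0.4764, 0.0324]), array([ 0.482 , -0.1977]), array([ 0.3737, -0.1945])]
bar [0.4517 0.0087 0.019 ]
bar [0.4355 0.0116 0.019 ]
bar [ 0.4449 -0.0989  0.019 ]
bar [ 0.4228 -0.097   0.019 ]
rail [ 0.6837 -0.1931  0.012 ]
rail [ 0.6014 -0.1895  0.012 ]
rail [0.6307 0.1108 0.012 ]
rail [0.5923 0.1246 0.012 ]
```

```bash
python3 -m pendant '[[[0.8,0,-3.1],0.02],[[0,0,-4],0],[[0,0,-4],0],[[0,0,-4],0],[[0,0,-3],0],[[0,0,-1],0],[[0,0,0],0],[[0,0,0],0]]' 1 40; python3 -m pendant '[[[0,0,0],0],[[0,0,0],0],[[0,0,0],0],[[0,0,0],0],[[0,0,0],0],[[0,0,0],0],[[0,0,0],0],[[0,0,0],0]]' 0 40
```

```text
time_s: 2.78
ee_pos: [0.3911, 0.1902, 0.0156]
eef_rot: [-3.141, -0.001, 0.146]
force: [0.7, 0.5, 0.8]
grip_width: 0.0941
grip_force: 0.0
time_s: 3.45
ee_pos: [0.3904, 0.1907, 0.0145]
eef_rot: [3.142, 0.0, 0.147]
force: [0.1, -1.3, 1.8]
grip_width: 0.0444
grip_force: 1.1
```

```bash
python3 -m pendant '[[[0,0,0],0],[[0,0,0],0],[[0,0,2],0],[[0,0,4],0],[[0,0,4],0],[[0,0,2],0],[[2,-1.1,0],0.11],[[2,-1.1,0],0.11],[[2,-1.1,0],0.11],[[2,-1.1,0],0.11],[[2,-1.1,0],0.11],[[2,-1.1,0],0.11],[[2,-1.1,0],0.11],[[2,-1.1,0],0.11],[[2,-1.1,0],0.11],[[2,-1.1,0],0.11],[[2,-1.1,0],0.11],[[2,-1.1,0],0.11],[[0.9,-0.9,0],0.11],[[0,0,0],0]]' 0 40
python3 - <<'E'
from h import *
w=ctrl.camera("wrist");cv2.imwrite("pics/w2.png",w["color"][:,:,::-1]);o=ctrl.get_obs();print(o["ee_pos"],o["eef_rot"],o["grip_width"],o["grip_force"],o["force"])
I=w["color"]
for b in blobs(mask(I,(100,120,50),(125,255,255),(0,0,640,400)),30)[:8]:
    print(np.round(cv2.minAreaRect(b),1) if 0 else cv2.boundingRect(b),cv2.contourArea(b))
E
```

```text
time_s: 5.12
ee_pos: [0.6402, 0.048, 0.1332]
eef_rot: [-3.14, 0.0, 1.581]
force: [-0.4, -0.5, -2.5]
grip_width: 0.0431
grip_force: 40.0
[0.63931652 0.04899722 0.13328211] [-3.13986745e+00 -2.48365527e-05  1.57484925e+00] 0.043161954040766226 39.99748706817627 [-0.02120322  0.63268009 -2.57403633]
(252, 80, 133, 61) 3487.5
(277, 174, 84, 50) 2002.0
(112, 203, 43, 72) 948.5
(286, 315, 65, 12) 511.5
(155, 208, 21, 47) 198.5
(126, 301, 17, 22) 180.0
(275, 109, 9, 32) 149.5
```

View pics/w2.png

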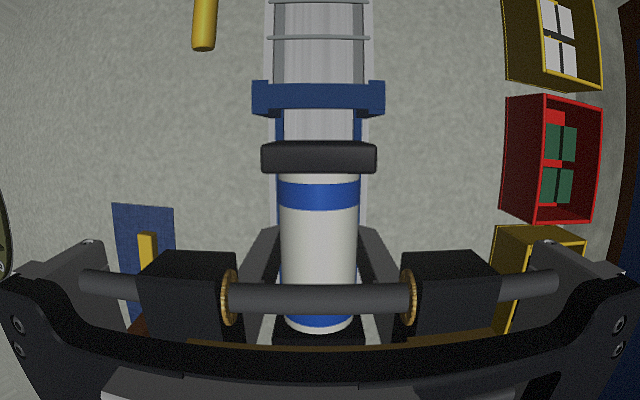

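The housing is held straight at (318,250). The gate bar is at (318,97), on the tool's centre line. I'll check the lateral offset and then lower.

```bash
python3 - <<'E'
from h import *
w=ctrl.camera("wrist");t=ctrl.camera("top")
for p in((252,82),(385,82)):print("bar far top edge",wonz(w,p,.091).round(4))
for p in((262,172),(376,172)):print("cap bottomish",wonz(w,p,.119).round(4))
I=t["color"]
for b in blobs(mask(I,(100,80,30),(125,255,255),(195,120,400,175)))[:4]:print(cv2.boundingRect(b))
o=ctrl.get_obs();print(o["ee_pos"],o["eef_rot"])
E
```

```text
bar far top edge [0.5914 0.1508 0.091 ]
bar far top edge [0.6869 0.1512 0.091 ]
cap bottomish [0.6033 0.0886 0.119 ]
cap bottomish [0.676  0.0889 0.119 ]
(329, 139, 59, 3)
(330, 162, 58, 4)
(202, 133, 3, 21)
[0.63869789 0.05009723 0.13388019] [-3.14035931e+00 -1.82767265e-04  1.57365804e+00]
```

```bash
python3 -m pendant '[[[0.05,0,-3],0],[[0,0,-3],0],[[0,0,-3],0],[[0,0,-1.4],0],[[0,0,-0.5],0],[[0,0,-0.5],0],[[0,0,0],0],[[0,0,0],0],[[0,0,0],0]]' 0 40
```

```text
time_s: 6.02
ee_pos: [0.6406, 0.0497, 0.022]
eef_rot: [3.139, -0.0, 1.577]
force: [1.0, 0.2, -1.3]
grip_width: 0.0431
grip_force: 40.0
```

```bash
python3 -m pendant '[[[0,0,-0.2],0],[[0,0,-0.1],0],[[0,0,0],0],[[0,0,0],0]]' 0 40;  python3 -m pendant '[[[0,0,0],0],[[0,0,0],0],[[0,0,0],0],[[0,0,0],0],[[0,0,0],0]]' 0.8 40;  python3 -m pendant '[[[0,0,3],0],[[0,0,4],0],[[0,0,4],0],[[0,0,4],0],[[0,0,2],0],[[0,0,0],0],[[0,0,0],0]]' 1 40
python3 - <<'E'
from h import *
w=ctrl.camera("wrist");cv2.imwrite("pics/w3.png",w["color"][:,:,::-1])
I=w["color"]
P=[]
for b in blobs(mask(I,(100,120,50),(125,255,255),(290,150,350,399)),30)[:4]:
    r=cv2.minAreaRect(b);p=wonz(w,r[0],.048);print(cv2.boundingRect(b),p.round(4))
E
```

```text
time_s: 6.35
ee_pos: [0.6403, 0.0497, 0.0185]
eef_rot: [3.14, -0.0, 1.577]
force: [-2.3, -1.1, 6.1]
grip_width: 0.043
grip_force: 40.0
time_s: 6.77
ee_pos: [0.6399, 0.0497, 0.0174]
eef_rot: [-3.142, 0.0, 1.577]
force: [0.1, -0.1, 1.5]
grip_width: 0.0727
grip_force: 0.0
time_s: 7.35
ee_pos: [0.6401, 0.0497, 0.1882]
eef_rot: [3.14, -0.0, 1.577]
force: [-0.5, 0.1, -0.4]
grip_width: 0.094
grip_force: 0.0
(299, 155, 40, 13) [0.6406 0.0838 0.048 ]
(299, 217, 39, 15) [0.6404 0.0158 0.048 ]
(344, 150, 6, 134) [0.6711 0.0243 0.048 ]
(342, 315, 6, 31) [ 0.6746 -0.1251  0.048 ]
```

View pics/w3.png

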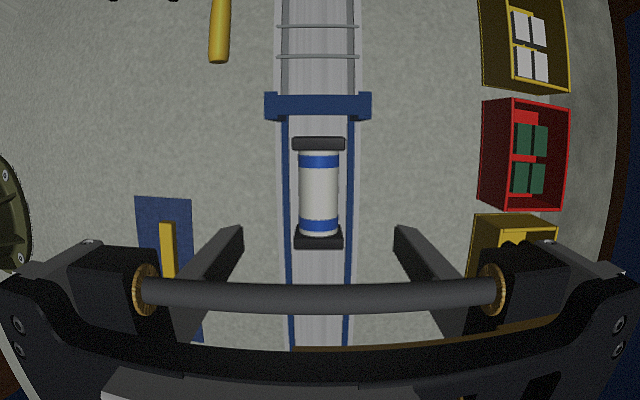

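The housing lies straight in the lane at (320,193), with its centre at (0.6405, 0.050), and it is released. Next is the pusher.

```bash
python3 -m pendant '[[[-2.6,-2,0],-0.01],[[-2.6,-2,0],-0.01],[[-2.6,-2,0],-0.01],[[-2.6,-2,0],-0.01],[[-2.6,-2,0],-0.01],[[-2.6,-2,0],-0.01],[[-2.6,-2,0],-0.01],[[-2.5,-1.7,0],-0.01],[[0,0,0],0],[[0,0,0],0]]' 1 40
python3 - <<'E'
from h import *
w=ctrl.camera("wrist");cv2.imwrite("pics/w4.png",w["color"][:,:,::-1]);o=ctrl.get_obs();print(o["ee_pos"],o["eef_rot"])
I=w["color"]
for n,lo,hi,z in(("bar",(20,120,70),(35,255,255),.019),("mat",(100,80,20),(125,255,255),.003),("wood",(3,60,20),(17,255,255),.085)):
  for b in blobs(mask(I,lo,hi,(180,60,460,330)),60)[:3]:
    r=cv2.minAreaRect(b);print(n,np.round(r[0]),[wonz(w,p,z)[:2].round(4).tolist() for p in cv2.boxPoints(r)])
E
```

```text
time_s: 8.23
ee_pos: [0.4319, -0.1078, 0.1865]
eef_rot: [-3.14, -0.0, 1.495]
force: [0.4, 0.5, -0.3]
grip_width: 0.0943
grip_force: 0.0
[ 0.43259119 -0.10733542  0.18659056] [-3.14022349e+00 -4.43006516e-04  1.49596793e+00]
bar [320. 134.] [[0.4244, -0.095], [0.4335, 0.0052], [0.4528, 0.0035], [0.4442, -0.0968]]
bar [319. 224.] [[0.4207, -0.142], [0.4393, -0.1434], [0.4382, -0.1594], [0.4194, -0.1579]]
mat [311. 160.] [[0.3879, 0.038], [0.4767, 0.0323], [0.467, -0.1965], [0.37, -0.1914]]
mat [453. 152.] [[0.6007, 0.0398], [0.6159, 0.0409], [0.6179, -0.1999], [0.6014, -0.1984]]
wood [320. 198.] [[0.4231, -0.0857], [0.4469, -0.0875], [0.4446, -0.1237], [0.4201, -0.1218]]
wood [362. 322.] [[0.4499, -0.2332], [0.488, -0.2377], [0.4883, -0.2586], [0.4491, -0.2537]]
```

View pics/w4.png

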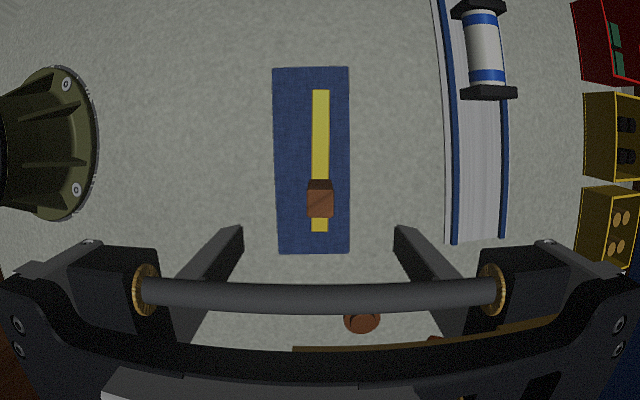

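The pusher grip is at (320,200), its bar running to (320,90), all on the mat. Its yaw is 1.483 and the grip is at (0.433, -0.110).

```bash
python3 -m pendant '[[[0.05,-0.3,-3],-0.012],[[0,0,-4],0],[[0,0,-4],0],[[0,0,-2.6],0],[[0,0,-1],0],[[0,0,0],0],[[0,0,0],0]]' 1 40; python3 -m pendant '[[[0,0,0],0],[[0,0,0],0],[[0,0,0],0],[[0,0,0],0],[[0,0,0],0],[[0,0,0],0],[[0,0,0],0],[[0,0,0],0],[[0,0,0],0],[[0,0,0],0],[[0,0,0],0]]' 0 40;
```

```text
time_s: 8.87
ee_pos: [0.434, -0.1101, 0.0419]
eef_rot: [-3.141, -0.0, 1.486]
force: [-0.3, -0.6, 0.6]
grip_width: 0.0939
grip_force: 0.0
time_s: 9.78
ee_pos: [0.4333, -0.1103, 0.0414]
eef_rot: [-3.141, -0.0, 1.485]
force: [-0.4, -0.2, -0.8]
grip_width: 0.0259
grip_force: 40.0
```

```bash
python3 -m pendant '[[[0,0,2],0],[[0,0,3],0],[[0,-2,0],0],[[0,-2,0],0],[[2.1,0,0],0.01],[[2.1,0,0],0.01],[[2.1,0,0],0.01],[[2.1,0,0],0.01],[[2.1,0,0],0.01],[[2.1,0,0],0.01],[[2.1,0,0],0.01],[[2.1,0,0],0.01],[[2.1,0,0],0.01],[[1.8,0,0],0.002],[[0,0,0],0],[[0,0,0],0]]' 0 40
python3 - <<'E'
from h import *
w=ctrl.camera("wrist");cv2.imwrite("pics/w5.png",w["color"][:,:,::-1]);o=ctrl.get_obs();print(o["ee_pos"],o["eef_rot"])
I=w["color"]
for b in blobs(mask(I,(20,120,70),(35,255,255),(290,60,350,330)),60)[:3]:
    r=cv2.minAreaRect(b);print(cv2.boundingRect(b),[wonz(w,p,.068)[:2].round(4).tolist() for p in cv2.boxPoints(r)])
E
```

```text
time_s: 11.12
ee_pos: [0.6402, -0.1501, 0.0905]
eef_rot: [-3.14, -0.0, 1.577]
force: [0.3, -0.1, -1.0]
grip_width: 0.026
grip_force: 40.0
[ 0.63972206 -0.15022487  0.09071705] [-3.14026173e+00 -3.70525139e-04  1.57679302e+00]
(303, 60, 31, 150) [[0.6297, -0.0377], [0.6491, -0.0375], [0.6501, -0.1367], [0.6298, -0.1369]]
```

View pics/w5.png

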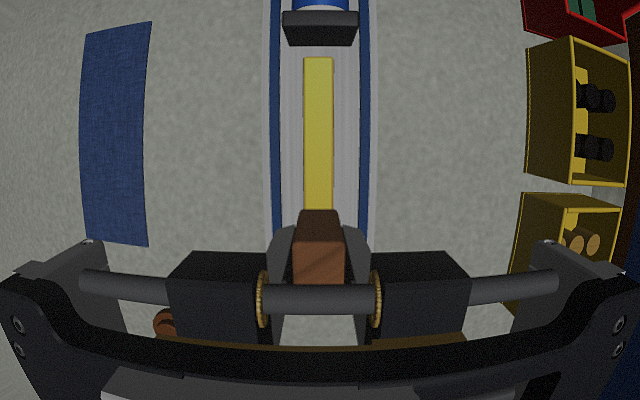

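The bar is straight over the lane centre line, its tip at (318,58) just behind the housing's rear cap at (320,45). I'll lower it and push.

```bash
python3 -m pendant '[[[0,0,-2],0],[[0,0,-1.7],0],[[0,0,-0.6],0],[[0,0,-0.3],0],[[0,0,0],0],[[0,0,0],0]]' 0 40; python3 -m pendant '[[[0,1,0],0],[[0,1,0],0],[[0,1,0],0],[[0,1,0],0],[[0,1,0],0],[[0,1,0],0],[[0,1,0],0],[[0,1,0],0],[[0,1,0],0],[[0,1,0],0],[[0,1,0],0],[[0,1,0],0]]' 0 40
```

```text
time_s: 11.67
ee_pos: [0.6406, -0.1505, 0.0465]
eef_rot: [3.141, 0.0, 1.577]
force: [0.4, -0.0, -0.7]
grip_width: 0.0259
grip_force: 40.0
time_s: 12.67
ee_pos: [0.6403, -0.0293, 0.0454]
eef_rot: [-3.141, -0.0, 1.577]
force: [-1.1, -3.8, 0.8]
grip_width: 0.026
grip_force: 40.0
```

```bash
python3 -m pendant '[[[0,1,-0.1],0],[[0,1,0],0],[[0,1,0],0],[[0,1,0],0],[[0,1,0],0],[[0,1,0],0],[[0,1,0],0],[[0,1,0],0],[[0,1,0],0],[[0,1,0],0],[[0,1,0],0],[[0,0.4,0],0],[[0,0,0],0],[[0,0,0],0]]' 0 40
python3 - <<'E'
from h import *
t=ctrl.camera("top");s=ctrl.camera("scene");w=ctrl.camera("wrist")
a=cv2.resize(t["color"][110:185,190:400],None,fx=3,fy=3);b=cv2.resize(s["color"][150:270,340:470],None,fx=2.6,fy=2.6);cc=cv2.resize(w["color"][0:240,180:480],(390,312))
S=np.zeros((560,760,3),np.uint8);S[:225,:630]=a;S[230:542,:338]=b;S[230:542,345:735]=cc
cv2.imwrite("pics/p1.png",S[:,:,::-1])
E
```

```text
time_s: 13.83
ee_pos: [0.6404, 0.0839, 0.0444]
eef_rot: [3.142, -0.0, 1.577]
force: [-0.1, -0.0, -1.2]
grip_width: 0.0257
grip_force: 40.0
```

View pics/p1.png

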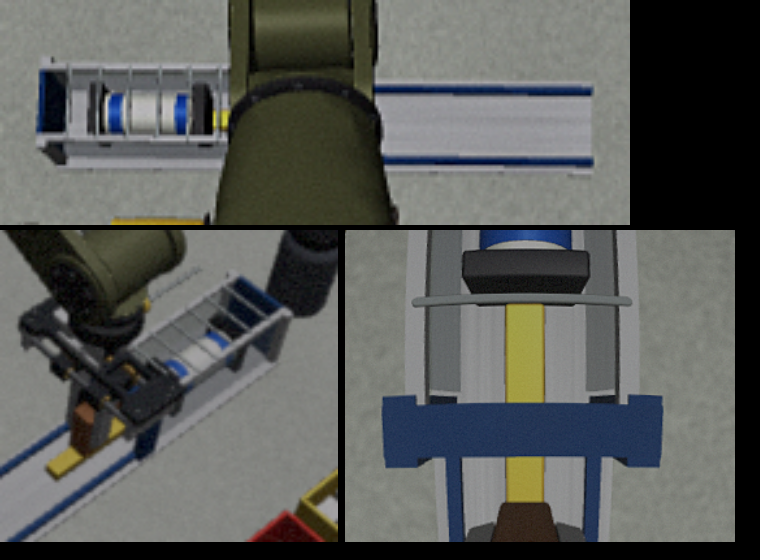

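The housing is in the bay with the flap hidden beneath the bar, i.e. hanging shut; the bar passes under it at composite (524,400). I'll withdraw the pusher.

```bash
python3 -m pendant '[[[0,-1,0],0],[[0,-2,0],0],[[0,-2,0],0],[[0,-2,0],0],[[0,-2,0],0],[[0,-2,0],0],[[0,-2,0],0],[[0,-2,0],0],[[0,-2,0],0],[[0,-2,0],0],[[0,-2,0],0],[[0,-2,0],0],[[0,-1,0],0],[[0,0,2],0],[[0,0,3],0],[[0,0,0],0]]' 0 40
python3 - <<'E'
from h import *
t=ctrl.camera("top");s=ctrl.camera("scene")
a=cv2.resize(t["color"][110:185,190:400],None,fx=3,fy=3);b=cv2.resize(s["color"][150:270,340:470],None,fx=2.6,fy=2.6)
S=np.zeros((560,760,3),np.uint8);S[:225,:630]=a;S[230:542,:338]=b
w=ctrl.camera("wrist");S[230:542,345:735]=cv2.resize(w["color"][0:240,180:480],(390,312))
cv2.imwrite("pics/p2.png",S[:,:,::-1])
for x in blobs(mask(t["color"],(100,120,60),(125,255,255),(208,135,262,160)),5)[:4]:
    r=cv2.minAreaRect(x);print(cv2.boundingRect(x),onz(t,r[0],.05).round(4))
for x in blobs(mask(w["color"],(20,120,70),(35,255,255),(290,40,350,330)),60)[:3]:
    r=cv2.minAreaRect(x);print(cv2.boundingRect(x),[wonz(w,p,.068)[:2].round(4).tolist() for p in cv2.boxPoints(r)])
E
```

```text
time_s: 15.32
ee_pos: [0.6422, -0.1575, 0.1001]
eef_rot: [3.135, 0.002, 1.576]
force: [-0.1, -0.3, 0.5]
grip_width: 0.0256
grip_force: 40.0
(226, 141, 5, 13) [0.6371 0.2969 0.05  ]
(248, 142, 5, 13) [0.6353 0.2303 0.05  ]
(303, 57, 31, 153) [[0.63, -0.041], [0.6499, -0.0409], [0.6509, -0.1446], [0.6302, -0.1447]]
```

View pics/p2.png

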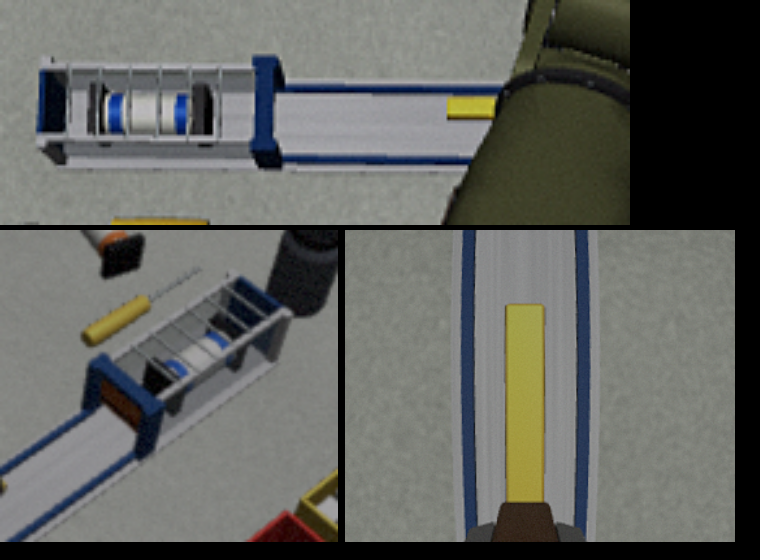

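The flap is shut (composite (122,400)) with the housing fully in the bay, its rear about 63 mm past the gate. I'll return the pusher.

```bash
python3 -m pendant '[[[-2.1,0,0],-0.01],[[-2.1,0,0],-0.01],[[-2.1,0,0],-0.01],[[-2.1,0,0],-0.01],[[-2.1,0,0],-0.01],[[-2.1,0,0],-0.01],[[-2.1,0,0],-0.01],[[-2.1,0,0],-0.01],[[-2.1,0,0],0],[[-2.2,0,0],0],[[0,2,0],0],[[0,2,0],0],[[0,0,0],0],[[0,0,0],0]]' 0 40
```

```text
time_s: 16.63
ee_pos: [0.429, -0.1158, 0.0938]
eef_rot: [-3.14, -0.0, 1.498]
force: [-0.1, -0.7, -1.5]
grip_width: 0.0259
grip_force: 40.0
```

```bash
python3 -m pendant '[[[0,0,-2],0],[[0,0,-2],0],[[0,0,-0.6],0],[[0,0,0],0],[[0,0,0],0]]' 0 40
```

```text
time_s: 17.05
ee_pos: [0.4294, -0.1167, 0.0486]
eef_rot: [-3.141, -0.0, 1.497]
force: [-0.9, -0.5, -1.5]
grip_width: 0.0256
grip_force: 40.0
```

```bash
python3 -m pendant '[[[0,0,-0.4],0],[[0,0,-0.2],0],[[0,0,-0.1],0],[[0,0,0],0],[[0,0,0],0]]' 0 40;python3 -m pendant '[[[0,0,0],0],[[0,0,0],0],[[0,0,0],0],[[0,0,0],0]]' 1 40;python3 -m pendant '[[[0,0,3],0],[[0,0,4],0],[[0,0,4],0],[[0,0,3],0],[[0,0,0],0],[[0,0,0],0]]' 1 40
python3 - <<'E'
from h import *
w=ctrl.camera("wrist");o=ctrl.get_obs();print(o["ee_pos"],o["eef_rot"])
I=w["color"]
for n,lo,hi,z in(("bar",(20,120,70),(35,255,255),.019),("mat",(100,80,20),(125,255,255),.003)):
  for b in blobs(mask(I,lo,hi,(200,40,400,330)),60)[:2]:
    r=cv2.minAreaRect(b);print(n,np.round(r[0]),[wonz(w,p,z)[:2].round(4).tolist() for p in cv2.boxPoints(r)])
for b in blobs(mask(I,(45,80,30),(85,255,255),(0,0,640,400)),60)[:4]: 
    r=cv2.minAreaRect(b);print("green",cv2.boundingRect(b),wonz(w,r[0],.025).round(4))
E
```

```text
time_s: 17.47
ee_pos: [0.4295, -0.1163, 0.0416]
eef_rot: [3.141, 0.0, 1.497]
force: [0.7, 0.2, -0.6]
grip_width: 0.0258
grip_force: 40.0
time_s: 17.8
ee_pos: [0.4294, -0.1163, 0.0416]
eef_rot: [3.141, 0.0, 1.497]
force: [-0.0, 0.1, -0.0]
grip_width: 0.0488
grip_force: 0.0
time_s: 18.3
ee_pos: [0.4299, -0.1165, 0.1826]
eef_rot: [3.139, 0.001, 1.497]
force: [-0.1, 0.2, -0.9]
grip_width: 0.0892
grip_force: 0.0
[ 0.42923001 -0.11628815  0.18117178] [3.14134568e+00 8.17734143e-05 1.49681631e+00]
bar [318. 132.] [[0.429, -0.0009], [0.4476, -0.0023], [0.4402, -0.1036], [0.4212, -0.1022]]
bar [317. 223.] [[0.4176, -0.1474], [0.436, -0.1487], [0.4348, -0.1657], [0.4162, -0.1643]]
mat [312. 153.] [[0.3881, 0.038], [0.4769, 0.0324], [0.467, -0.1961], [0.3709, -0.1908]]
green (610, 17, 12, 26) [0.9412 0.1245 0.025 ]
green (616, 47, 10, 24) [0.9413 0.0733 0.025 ]
```

The pusher is flat within the mat, with margins of at least 24 mm. On to the button.

```bash
python3 -m pendant '[[[0.4,-3,0],0],[[0.4,-3,0],0],[[0.4,-3,0],0],[[0.4,-3,0],0],[[0.4,-3,0],0],[[0.4,-3,0],0],[[0.4,-3,0],0],[[0.4,-3,0],0],[[0.1,-2.6,0],0],[[0,0,0],0],[[0,0,0],0]]' 0 40
python3 - <<'E'
from h import *
w=ctrl.camera("wrist");t=ctrl.camera("top");o=ctrl.get_obs();print(o["ee_pos"],o["eef_rot"],o["grip_width"])
I=w["color"];cv2.imwrite("pics/w6.png",I[:,:,::-1])
for b in blobs(mask(I,(45,80,30),(85,255,255),(200,80,440,330)),60)[:4]: 
    r=cv2.minAreaRect(b);print("green",cv2.boundingRect(b),[wonz(w,r[0],z).round(4) for z in(.015,.02,.025,.03)])
for z in(.015,.02,.025,.03):print(onz(t,(449.8,209.3),z))
E
```

```text
time_s: 19.27
ee_pos: [0.4616, -0.3827, 0.179]
eef_rot: [-3.139, -0.002, 1.495]
force: [0.3, -0.1, 0.4]
grip_width: 0.0242
grip_force: 0.0
[ 0.46211902 -0.3814266   0.18016088] [-3.13997268e+00 -1.44517682e-03  1.49702274e+00] 0.01609820842473398
green (304, 176, 32, 32) [array([ 0.4625, -0.3852,  0.015 ]), array([ 0.4626, -0.3842,  0.02  ]), array([ 0.4627, -0.3832,  0.025 ]), array([ 0.4627, -0.3823,  0.03  ])]
[ 0.46314098 -0.38350541  0.015     ]
[ 0.46249145 -0.38211806  0.02      ]
[ 0.46184193 -0.38073071  0.025     ]
[ 0.4611924  -0.37934336  0.03      ]
```

View pics/w6.png

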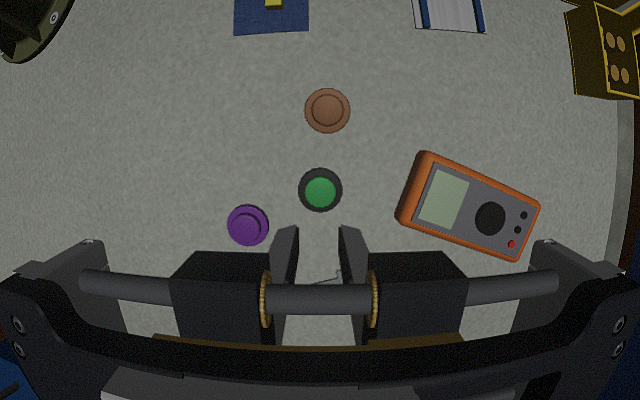

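The green button is at (320,190), directly below the closing fingers. I'll descend carefully.

```bash
python3 -m pendant '[[[0.05,-0.15,-4],0],[[0,0,-4],0],[[0,0,-4],0],[[0,0,-2],0],[[0,0,-0.7],0],[[0,0,0],0],[[0,0,0],0],[[0,0,0],0]]' 0 40;python3 -m pendant '[[[0,0,-0.2],0],[[0,0,-0.2],0],[[0,0,-0.2],0],[[0,0,0],0],[[0,0,0],0]]' 0
```

```text
time_s: 20.03
ee_pos: [0.4637, -0.3842, 0.0365]
eef_rot: [3.139, 0.002, 1.497]
force: [-0.5, 1.4, 0.1]
grip_width: 0.0003
grip_force: 0.0
time_s: 20.45
ee_pos: [0.4628, -0.3838, 0.0285]
eef_rot: [-3.142, -0.0, 1.497]
force: [0.1, -0.6, -0.3]
grip_width: 0.0004
grip_force: 0.0
```

```bash
for i in 1 2; do python3 -m pendant '[[[0,0,-0.1],0],[[0,0,-0.1],0],[[0,0,-0.1],0],[[0,0,0],0],[[0,0,0],0]]' 0|egrep 'ee_p|force: \['; done
```

```text
ee_pos: [0.4628, -0.3838, 0.0253]
force: [-1.4, 0.4, -0.7]
ee_pos: [0.4629, -0.3838, 0.0224]
force: [-0.4, -0.7, -0.4]
```

```bash
for i in 1 2; do python3 -m pendant '[[[0,0,-0.1],0],[[0,0,-0.1],0],[[0,0,0],0],[[0,0,0],0]]' 0|egrep 'ee_p|force: \['; done
```

```text
ee_pos: [0.4629, -0.3839, 0.0205]
force: [-0.6, -0.7, 2.7]
ee_pos: [0.4629, -0.3839, 0.0185]
force: [-1.3, -0.1, 4.3]
```

```bash
for i in 1 2 3; do python3 -m pendant '[[[0,0,-0.1],0],[[0,0,0],0],[[0,0,0],0]]' 0|egrep 'ee_p|force: \['; done
```

```text
ee_pos: [0.4629, -0.3839, 0.0175]
force: [-0.9, 0.4, 2.6]
ee_pos: [0.4629, -0.3839, 0.0165]
force: [0.3, 0.2, 5.5]
ee_pos: [0.4629, -0.3839, 0.0161]
force: [-2.5, 2.4, 11.2]
```

```bash
python3 -m pendant '[[[0,0,-0.05],0],[[0,0,0],0],[[0,0,0],0]]' 0|egrep 'ee_p|force: \['; python3 -m pendant '[[[0,0,2],0],[[0,0,4],0],[[0,0,4],0],[[0,0,4],0],[[0,0,2],0],[[0,0,0],0],[[0,0,0],0]]' 0
python3 - <<'E'
from h import *
t=ctrl.camera("top");s=ctrl.camera("scene");w=ctrl.camera("wrist")
S=np.vstack([t["color"][100:260,150:480],s["color"][140:300,170:500]]);S=cv2.resize(S,None,fx=1.8,fy=1.8)
cv2.imwrite("pics/end.png",S[:,:,::-1])
for b in blobs(mask(w["color"],(45,80,30),(85,255,255),(200,80,440,330)),60)[:2]:print(cv2.boundingRect(b))
E
```

```text
ee_pos: [0.463, -0.3839, 0.016]
force: [-5.0, 3.2, 16.4]
time_s: 23.53
ee_pos: [0.463, -0.3839, 0.1753]
eef_rot: [3.141, 0.001, 1.497]
force: [1.2, 0.0, -0.6]
grip_width: 0.0005
grip_force: 0.0
(303, 176, 33, 33)
```

View pics/end.png

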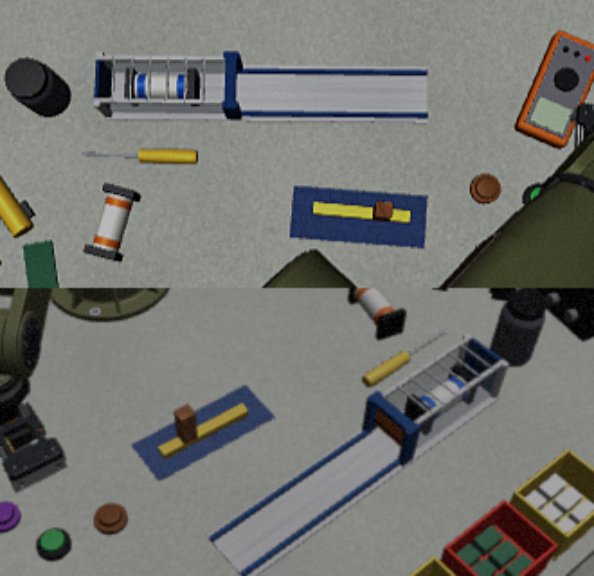

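The final view shows everything in place: housing in the bay with the flap shut at (390,425), pusher on its mat at (205,432), and the button up at (53,543).

```bash
python3 -c "
from station import ctrl
print(ctrl.hand_in())"
```

```text
the job is handed in; nothing more can be done
None
```

The job is done and handed in at about 24 s: the blue-banded housing is in the bay with the flap shut behind it, the pusher lies flat on its mat, and the green button was pressed fully down and let go.

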